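# Square a chocolate bar in the rulers and box it

## Robot

A 6-joint arm with a two-finger parallel gripper is mounted at the origin on the work surface. World frame = base frame: x ahead of the robot, y to its left, z up, the work surface at z = 0. Lengths are in m, angles in degrees, forces in N, time in s.
With the tool pointing down it reaches from about 0.375 to 0.825 m from the base axis. Payload 5.5 kg.
Tool frame: the origin (TCP) lies at the very end of the fingers, on their centre line; the grasp point (between the pads) lies 19 mm behind it; z points along the fingers, y is the line along which they close (so a half turn about z gives the same grasp; the last joint's range is limited). The gripper opens to 85 mm and grips with 20 to 120 N. Pads are 22 mm wide; open, the fingers measure 114 mm over their backs; the gripper's body (76 mm by 85 mm) begins 54 mm behind the grasp point. The pads swing forward as they close: fully open they stand 13 mm farther back than shut.
Start: joints at [0, 17.962, -2.699, 69.339, 0, 90], TCP at [0.6, -0, 0.231] pointing down, gripper open.
Joint ranges: [-152.73, 152.73], [-39.44, 99.34], [-58.76, 71.6], [-118.89, 123.64], [-81.53, 83.1], [-180, 180]. Speed limits (degrees/s): [136.94, 136.94, 172.46, 180, 180, 180].

## Interface

Orientations are given as [roll, pitch, yaw] about the fixed x, y, z axes, in that order (R = Rz(yaw) Ry(pitch) Rx(roll)).
In Python, from cell import bot gives the robot as it stands. The module is installed in compiled form; this text tells all that it offers.
- The arm moves only by the shell command python3 -m pendant 'ROWS' [FORCE]. ROWS is JSON, one flat list of numbers, 7 for each row, row after row: the turn, a rotation vector about the tool's x, y, z in rad, then the shift along the tool's x, y, z in m, then the finger opening in m, from 0 to 0.0854. A call has 1 to 10 rows; each row is the pose to reach, as a shift and turn from the pose commanded when the call began, along the tool's axes at that moment; what a row does not reach only later rows make up. A row lasts 1/12 s, in which the tool goes at most 41.7 mm and 7.16 degrees, less where a joint would pass 70% of its speed; a pose out of reach is approached as far as the arm can. A call with a gripper value outside its range is refused whole. The fingers move at their own pace and stop on an object; FORCE is the grip in N (left out, the last holds). Time passes only in rows, so rows that repeat a pose let the fingers close. It gives the time, the measured TCP pose, the force, the opening and the grip force at its end, in the units of the state.
- bot.get_obs(): the state, without advancing time (a new reading comes with each control period).
- bot.read_camera(name): name is "scene" or "side" or "wrist"; returns a dict with "frame" (420x560x3 uint8, blue, green, red), "fov_y" (degrees; the focal length in pixels is half the picture's height over the tangent of half this angle, whatever the lens; pixels are square), "cx", "cy" (the principal point, pixels), "R" (3x3) and "t" (3): a world point X has camera coordinates R X + t. Camera axes: x right, y down, z forward; pixel columns grow to the right and rows downward; lengths in m; the calibration is good to about 2 mm. A picture is of the moment at which its call begins. There is no depth.
- bot.hand_in(): hands the job in; it is judged then, once.
The state is a dict: "time": time; "qpos": joint angles; "qd": joint speeds; "joint_efforts": joint torques, N m; "tcp_pos": TCP position; "ee_rot": TCP orientation; "contact_force": force on the tool from outside, world axes, zero at the start; "moment": the same for the moment, N m; "width": opening from 0.0 (shut) to 1.0 (fully open); "finger_force": force on a finger pad.
Only numpy, scipy, OpenCV 4.12 (cv2) and the standard library are available. Lean on these libraries where they do the work, as an engineer would, in place of code of your own. Each camera call takes 0.05 s, during which the arm holds its last target. There are 200 camera calls.

## Task

Push the long chocolate bar up square into the corner of the two steel rulers, so that it lies flat against both of them. Then pick it up from there and set it down flat inside the open cardboard carton, lengthwise with it, without dropping it; leave the square chocolate block where it is.

Things in the scene. Friction and masses are not known exactly. Their poses are not given: they have to be found in the camera images.
- bar: Long dark chocolate bar, loose, 50 x 100 x 40 mm high, about 0.25 kg, top scored in 2 x 4 squares. Origin: centre of underside; x across its width, y along its length, z up. Starts flat on the bench, 25 to 50 mm short of home each way (stop's -x and -y), turned up to 25 degrees from the stop. Smaller pieces of the same chocolate lie about.
- stop: Two steel rulers fixed to the bench at a right angle, 15 mm wide, 10 mm high; fingers may pass above them. Origin: on the bench, where the middle of the bar's underside lies when home, bar length along the stop's y. Inner face of the long ruler (130 mm, along y) at x = +25 mm; of the short one (85 mm, along x) at y = +50 mm; open to -x and -y. z up, turned up to 15 degrees.
- carton: Open shallow cardboard carton, fixed to the bench, 84 x 134 mm outside, walls 4 mm thick and 12 mm high, floor 4 mm thick (inside 76 x 126 mm). Origin: centre of its underside on the bench; x across its width, y along its length, z up. The bar goes in with its length along the carton's y, either way round.
- square: The square dark chocolate block, loose bystander, 60 x 60 x 40 mm high, 0.18 kg, top scored into 2 x 2 squares; it is to be left alone. Origin: centre of its underside, z up.
Mind the look-alikes: they are no part of the job. Leave any turquoise look-alike of the bar alone.

How it is judged:
By the outcome, as a careful person would: the job done as asked, in the order asked, and still so for the second after the job is handed in, with the robot touching nothing.
It also fails if it takes over 53 s, if anything falls off the work surface, if the arm or the gripper's body presses on something with over 40 N, if the wrist force passes 120 N, or if a joint passes its speed limit or range.

## Working session

There is one attempt and no reset: what is moved stays moved. The work goes in short steps, Python scripts to look and compute and a shell command to move; the robot and the scene stay as the last step left them, time stands still between calls to the robot, and variables do not carry over. Pictures are saved under pics/ and viewed, at most 10 in all, crops included, and the job is handed in when it is done.

```bash
mkdir -p pics; cat > h.py <<'E'
import numpy as np,cv2
from cell import bot
def cam(n,save=None):
    c=bot.read_camera(n); c['R']=np.array(c['R']);c['t']=np.array(c['t'])
    if save: cv2.imwrite('pics/'+save,c['frame'])
    return c
def ray(c,uv,z):
    f=210/np.tan(np.radians(c['fov_y']/2))
    uv=np.atleast_2d(uv).astype(float)
    d=np.c_[(uv[:,0]-c['cx'])/f,(uv[:,1]-c['cy'])/f,np.ones(len(uv))]@c['R']
    o=-c['R'].T@c['t']
    return (o+d*((z-o[2])/d[:,2])[:,None])[:,:2]
def proj(c,X):
    f=210/np.tan(np.radians(c['fov_y']/2))
    p=np.atleast_2d(X)@c['R'].T+c['t']
    return np.c_[p[:,0]/p[:,2]*f+c['cx'],p[:,1]/p[:,2]*f+c['cy']]
E
python3 - <<'E'
from h import *
import pickle
d={n:cam(n) for n in("scene","side","wrist")}
pickle.dump(d,open('c0.pkl','wb'))
im=np.hstack([d["scene"]['frame']]);cv2.imwrite('pics/a.png',im);cv2.imwrite('pics/b.png',d['wrist']['frame'])
for n in d: print(n,-d[n]['R'].T@d[n]['t'],d[n]['fov_y'],d[n]['cx'],d[n]['cy'],d[n]['R'].round(2).tolist())
print(bot.get_obs())
E
```

```text
scene [ 0.90137225 -0.5824937   0.62066734] 46.45458874481612 287.41172076554807 207.4416775969471 [[0.87, 0.48, -0.0], [0.3, -0.54, -0.78], [-0.38, 0.69, -0.62]]
side [0.10146093 0.54291517 0.70125456] 54.108730599108995 280.01955481361523 208.1218419309066 [[-0.75, -0.66, -0.01], [-0.44, 0.51, -0.74], [0.49, -0.55, -0.68]]
wrist [0.59931029 0.08213845 0.37288543] 59.45576178296343 275.57424053509095 213.78539726601488 [[1.0, 0.0, -0.0], [0.0, -0.95, 0.32], [-0.0, -0.32, -0.95]]
{'time': 0.15, 'qpos': array([ 2.62157188e-03,  1.79932361e+01, -2.74160055e+00,  6.93384798e+01,
       -2.01997153e-03,  9.00007681e+01]), 'qd': array([-0.05558668, -0.09556931,  0.14735905,  0.00832854,  0.0326434 ,
        0.0333045 ]), 'joint_efforts': array([-1.47968080e-04, -5.40045226e+01,  3.40059292e+01,  1.33731824e-02,
        2.28346818e-05,  3.50972789e-05]), 'tcp_pos': array([5.99563029e-01, 1.57671124e-05, 2.30645785e-01]), 'ee_rot': array([-1.79926684e+02,  2.02095273e-03,  9.00018561e+01]), 'contact_force': array([-0.72823992, -0.76304608, -0.09395665]), 'moment': array([-0.01083045, -0.05006132,  0.00126632]), 'finger_force': 0.0, 'width': 0.9978166781592928}
```

View pics/a.png

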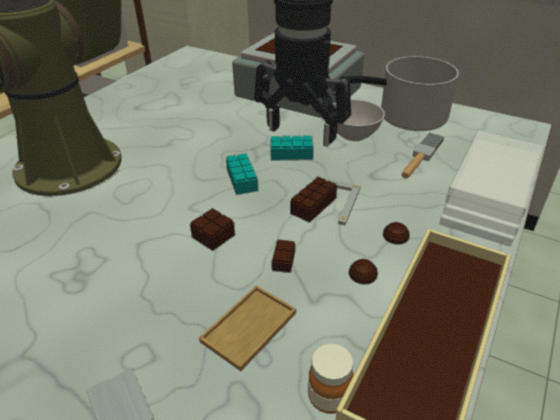

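View pics/b.png

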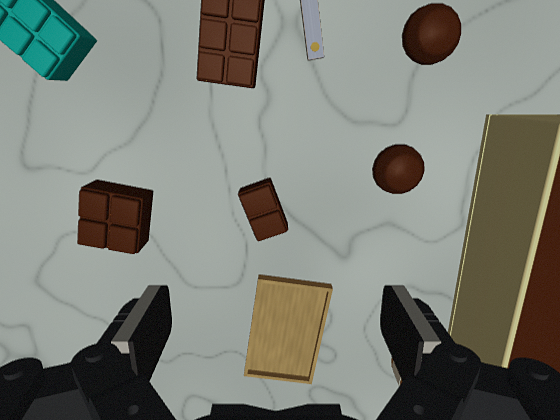

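The scene view shows these candidates:
- Bar: dark 2x4 block at (314,199), beside the rulers at (348,203) and (342,187).
- Look-alikes: small 1x2 piece (284,256), square (213,229), turquoise bars (292,148) and (241,173), and truffles.
- Carton: brown tray at (248,327). The others are the big framed box (430,330) and the white box (490,185).

I choose the dark 2x4 block and the small brown tray, and will check them in a close crop.

```bash
python3 - <<'E'
from h import *
import pickle
d=pickle.load(open('c0.pkl','rb'))
s=d['scene'];a=s['frame'][165:235,270:380]
c=d['side']
p=proj(c,np.r_[np.c_[ray(s,[[314,195]],.04),.04]][0]); q=proj(c,np.r_[ray(s,[[248,327]],.0)[0],0]);print(p,q,ray(s,[[314,195]],.04))
u,v=p[0].astype(int)
u=np.clip(u,80,480);v=np.clip(v,60,360)
b=c['frame'][v-60:v+60,u-80:u+80]
print('crop side origin',u-80,v-60)
cv2.imwrite('pics/c.png',np.vstack([cv2.resize(a,(550,350),interpolation=2)[:, :],])) 
A=cv2.resize(a,(400,255),interpolation=2);B=cv2.resize(b,(400,300),interpolation=2)
cv2.imwrite('pics/c.png',np.vstack([A,B]))
# carton and masks
def quads(c,name,lo,hi):
    h=cv2.cvtColor(c['frame'],cv2.COLOR_BGR2HSV);m=cv2.inRange(h,lo,hi)
    for k in cv2.findContours(m,0,2)[0]:
        if cv2.contourArea(k)>150: print(name,cv2.boundingRect(k),cv2.contourArea(k),cv2.approxPolyDP(k,3,True)[:,0].tolist())
for n in d: quads(d[n],n+' wood',(8,70,90),(25,200,255))
W=d['wrist']; r=ray(W,[[258,275],[332,285],[312,383],[245,376]],.012);print(r,np.linalg.norm(np.diff(r,axis=0,append=r[:1]),axis=1))
r=ray(W,[[197,80],[254,87],[301,0],[308,60],[324,57]],.04);print(r)
E
```

```text
[[250.71411593 236.73131195]] [[320.20413343 177.68190401]] [[0.57116083 0.12034358]]
crop side origin 170 176
scene wood (199, 286, 97, 83) 3902.5 [[258, 286], [199, 337], [242, 368], [295, 312], [292, 306]]
scene wood (309, 231, 200, 189) 2738.0 [[507, 255], [427, 232], [417, 258], [413, 258], [414, 263], [399, 286], [402, 289], [395, 294], [396, 302], [386, 311], [391, 310], [383, 326], [383, 318], [376, 331], [381, 324], [383, 327], [359, 375], [355, 376], [359, 365], [345, 382], [327, 385], [314, 377], [311, 366], [309, 382], [314, 392], [328, 399], [341, 399], [336, 408], [337, 419], [356, 419], [342, 413], [344, 408], [365, 419], [346, 408], [430, 240], [502, 265], [458, 413], [460, 419], [465, 401], [468, 402], [472, 375], [476, 373], [482, 338], [491, 322], [487, 320], [494, 309]]
scene wood (402, 152, 23, 26) 213.5 [[422, 153], [417, 153], [403, 170], [404, 177], [424, 157]]
scene wood (0, 92, 12, 27) 195.0 [[4, 92], [0, 93], [0, 118], [11, 112]]
scene wood (73, 40, 72, 42) 841.5 [[143, 45], [128, 40], [126, 47], [81, 67], [74, 65], [79, 81], [142, 52]]
side wood (102, 269,
[... 897 characters left out ...]
], [209, 38], [215, 42], [207, 45], [222, 47], [224, 24]]
wrist wood (234, 0, 24, 19) 151.5 [[257, 0], [255, 6], [240, 6], [244, 9], [238, 11], [242, 10], [242, 15], [234, 15], [255, 18]]
wrist wood (201, 0, 57, 83) 161.0 [[231, 0], [228, 18], [232, 21], [229, 24], [219, 19], [228, 24], [226, 50], [201, 49], [225, 55], [225, 82], [228, 55], [254, 56], [228, 51], [229, 24], [234, 21], [257, 27], [257, 23], [231, 19]]
[[ 0.57972618 -0.10998081]
 [ 0.66147668 -0.12221644]
 [ 0.64373627 -0.25764145]
 [ 0.56196173 -0.24720364]] [0.08266109 0.13658206 0.08243799 0.13836792]
[[0.5319732  0.09031048]
 [0.58039179 0.08472222]
 [0.61910517 0.15046094]
 [0.62598242 0.10613438]
 [0.63927575 0.10846286]]
```

View pics/c.png

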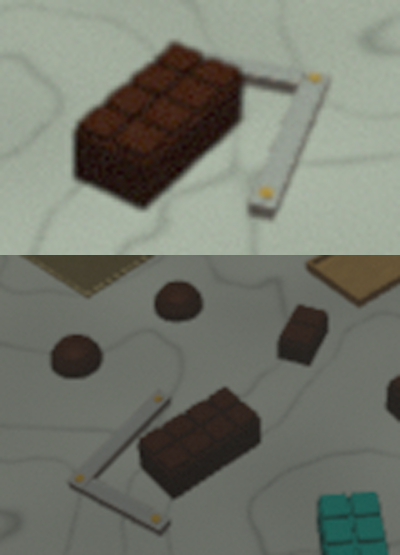

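The crop confirms the choice: the dark 2x4 bar at (314,199) in the scene view, with the ruler corner beyond it at about (355,186). The carton measures 83x137 mm, which fits. I'll move above the bar for a closer wrist view.

```bash
python3 -m pendant '[0,0,0,0.035,-0.004,0,0.085, 0,0,0,0.07,-0.008,0,0.085, 0,0,0,0.105,-0.012,0,0.085, 0,0,0,0.14,-0.016,0,0.085, 0,0,0,0.16,-0.02,0,0.085, 0,0,0,0.16,-0.02,0,0.085, 0,0,0,0.16,-0.02,0,0.085]'
python3 - <<'E'
from h import *
import pickle
c=cam('wrist','d.png');pickle.dump(c,open('c1.pkl','wb'));print(-c['R'].T@c['t'])
E
```

```text
time: 0.73
tcp_pos: [0.5795, 0.161, 0.2309]
ee_rot: [-180.0, 0.0, 90.1]
contact_force: [0.2, 0.3, 0.4]
width: 0.994
finger_force: 0.0
[0.579024   0.24320016 0.37324611]
```

View pics/d.png

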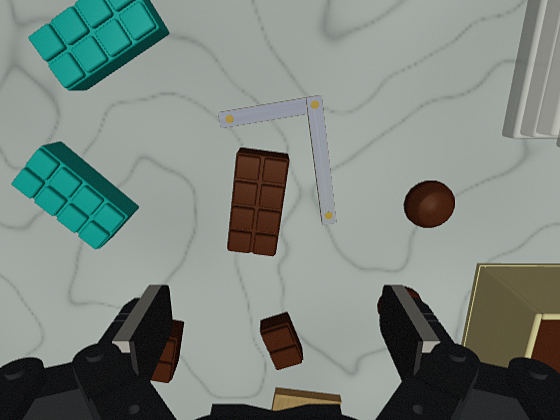

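The wrist view shows the bar top spanning (238,153)-(278,255), with ruler corner near (315,100). The long ruler ends at (328,222) and the short one at (220,120). Now I'll measure them.

```bash
python3 - <<'E'
from h import *
import pickle
c=pickle.load(open('c1.pkl','rb'));f=c['frame']
h=cv2.cvtColor(f,cv2.COLOR_BGR2HSV)
m=((h[...,2]>60)&(h[...,2]<170)&((h[...,0]<15)|(h[...,0]>170))&(h[...,1]>90)).astype(np.uint8)
m=cv2.morphologyEx(m,3,np.ones((5,5)))
def ms(m,z,box):
    x0,y0,x1,y1=box;k=np.zeros_like(m);k[y0:y1,x0:x1]=m[y0:y1,x0:x1]
    ct=max(cv2.findContours(k,0,1)[0],key=cv2.contourArea)
    w=ray(c,ct[:,0],z)*1000
    r=cv2.minAreaRect(w.astype(np.float32));return r,cv2.boxPoints(r).round(1).tolist(),cv2.approxPolyDP(ct,4,True)[:,0].tolist()
print('bar',ms(m,.04,(215,140,300,265)))
b=f.astype(int);mr=(((b[...,0]-b[...,1])>8)).astype(np.uint8)
print(mr.sum())
for z in(.01,):
    x0,y0,x1,y1=205,85,345,235;k=np.zeros_like(mr);k[y0:y1,x0:x1]=mr[y0:y1,x0:x1]
    ct=max(cv2.findContours(k,0,1)[0],key=cv2.contourArea);ap=cv2.approxPolyDP(ct,4,True)[:,0]
    print(ap.tolist(),(ray(c,ap,z)*1000).round(1).tolist())
    pts=np.argwhere(k)[:,::-1];w=ray(c,pts,z)*1000
    # long ruler rows 120-215, short cols 225-300
    for n,sel in(('long',(pts[:,1]>125)&(pts[:,1]<212)),('short',(pts[:,0]>226)&(pts[:,0]<298)&(pts[:,1]<128))):
        r=cv2.fitLine(w[sel].astype(np.float32),2,0,.01,.01).ravel();print(n,r,np.degrees(np.arctan2(r[1],r[0])))
E
```

```text
bar (((561.5181274414062, 138.30154418945312), (97.720458984375, 47.420921325683594), 82.5766830444336), [[531.7000122070312, 92.9000015258789], [578.7000122070312, 86.80000305175781], [591.2999877929688, 183.6999969482422], [544.2999877929688, 189.8000030517578]], [[238, 153], [229, 250], [275, 253], [287, 159]])
1880
[[305, 100], [222, 112], [221, 126], [304, 113]] [[606.7, 234.3], [527.9, 223.1], [526.3, 210.1], [606.1, 222.5]]
long [ 9.6038973e-01 -2.7866027e-01  6.1896387e+02  1.9922646e+02] -16.180262
short [9.8578972e-01 1.6798417e-01 5.6785565e+02 2.2301361e+02] 9.670634
```

```bash
python3 - <<'E'
from h import *
import pickle
c=pickle.load(open('c1.pkl','rb'));f=c['frame'].astype(int)
g=cv2.cvtColor(c['frame'],cv2.COLOR_BGR2GRAY).astype(int)
bg=f[...,0]-f[...,1]
L=[];Rr=[]
for v in range(122,214,4):
    r=bg[v,295:345]
    i=np.where(r>0)[0]
    if len(i): L.append((295+i[0],v));Rr.append((295+i[-1],v))
for P in(L,Rr):
    w=ray(c,P,.01)*1000;r=cv2.fitLine(w.astype(np.float32),cv2.DIST_HUBER,0,.01,.01).ravel();print(r.round(3),90-np.degrees(np.arctan2(r[1],r[0]))if r[1]>0 else 90-np.degrees(np.arctan2(-r[1],-r[0])))
print(bg[160,300:340].tolist())
w=ray(c,[[307,113],[323,223],[335,221],[322,97]],.01)*1000;print(w.round(1))
E
```

```text
[ 1.63000e-01 -9.87000e-01  6.19729e+02  1.67054e+02] -9.396858
[ 1.67000e-01 -9.86000e-01  6.32652e+02  1.67098e+02] -9.60453
[-6, -6, -5, -6, -6, -4, -7, -6, -6, -6, -6, -5, -6, -7, -11, 10, 6, 7, 7, 5, 6, 6, 7, 7, 6, 7, 7, 7, 9, -5, -7, -6, -7, -7, -6, -5, -5, -5, -8, -6]
[[608.9 222.5]
 [629.2 110.9]
 [641.6 113.2]
 [622.6 237.1]]
```

Bar is at (561.5,138.3) mm, yaw −7.4°. Stop yaw is about +9°, with home at about (593.4,170.0), so the bar is 36 and 26 mm short, both within the stated ranges. Next I'll descend over the bar.

```bash
python3 -m pendant '[0,0,0.065,-0.012,-0.01,0.03,0.085, 0,0,0.129,-0.0227,-0.018,0.065,0.085, 0,0,0.129,-0.0227,-0.018,0.1,0.085, 0,0,0.129,-0.0227,-0.018,0.135,0.085, 0,0,0.129,-0.0227,-0.018,0.165,0.085, 0,0,0.129,-0.0227,-0.018,0.19,0.085, 0,0,0.129,-0.0227,-0.018,0.205,0.085, 0,0,0.129,-0.0227,-0.018,0.214,0.085, 0,0,0.129,-0.0227,-0.018,0.214,0.085, 0,0,0.129,-0.0227,-0.018,0.214,0.085]' 20
python3 -m pendant '[0,0,0,0,0,0,0.06, 0,0,0,0,0,0,0.045, 0,0,0,0,0,0,0.045, 0,0,0,0,0,0,0.045, 0,0,0,0,0,0,0.045, 0,0,0,0,0,0,0.045]' 25
```

```text
time: 1.62
tcp_pos: [0.5623, 0.1365, 0.0175]
ee_rot: [-180.0, 0.0, 82.5]
contact_force: [-0.1, 0.5, -0.0]
width: 0.994
finger_force: 0.0
time: 2.12
tcp_pos: [0.563, 0.1376, 0.0187]
ee_rot: [179.9, -0.0, 82.6]
contact_force: [-1.3, -0.5, 5.9]
width: 0.578
finger_force: 27.6
```

```bash
python3 -m pendant '[0,0,-0.05,0.004,0.003,0,0.045, 0,0,-0.1,0.009,0.007,0,0.045, 0,0,-0.15,0.014,0.011,0,0.045, 0,0,-0.2,0.02,0.015,0,0.045, 0,0,-0.25,0.026,0.019,0,0.045, 0,0,-0.287,0.03,0.0225,0,0.045, 0,0,-0.287,0.03,0.0225,0,0.045, 0,0,-0.287,0.03,0.0225,0,0.045]'
python3 - <<'E'
from h import *
import pickle
c=cam('wrist','e.png');pickle.dump(c,open('c2.pkl','wb'))
E
```

```text
time: 2.78
tcp_pos: [0.5895, 0.1642, 0.0187]
ee_rot: [179.9, 0.0, 99.1]
contact_force: [0.6, -2.4, 6.2]
width: 0.58
finger_force: 27.5
```

View pics/e.png

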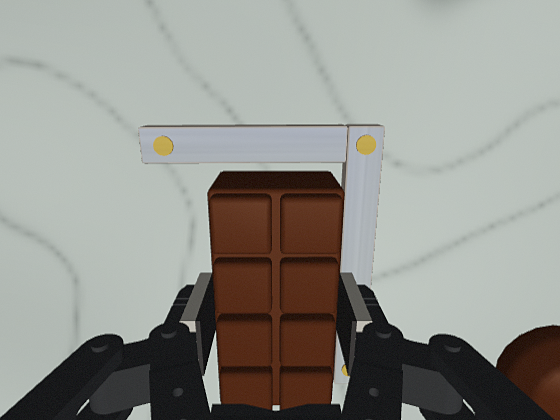

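The bar is gripped and square to the rulers, with a small gap to the short ruler at (280,165) and to the long one at (346,180). Next I'll ease it into contact.

```bash
python3 -m pendant '[0,0,0,0,0.001,0,0.045, 0,0,0,0,0.002,0,0.045, 0,0,0,0,0.003,0,0.045, 0,0,0,0,0.004,0,0.045, 0,0,0,0,0.004,0,0.045, 0,0,0,0,0.004,0,0.045]'
python3 -m pendant '[0,0,0,0.001,0,0,0.045, 0,0,0,0.002,0,0,0.045, 0,0,0,0.003,0,0,0.045, 0,0,0,0.004,0,0,0.045, 0,0,0,0.004,0,0,0.045, 0,0,0,0.004,0,0,0.045]'
```

```text
time: 3.33
tcp_pos: [0.5897, 0.1643, 0.0187]
ee_rot: [-179.8, 0.0, 99.1]
contact_force: [-11.6, -3.4, 17.4]
width: 0.583
finger_force: 29.0
time: 3.83
tcp_pos: [0.5919, 0.1676, 0.0187]
ee_rot: [179.9, 0.1, 99.0]
contact_force: [-3.0, -4.9, 8.7]
width: 0.58
finger_force: 27.9
```

```bash
python3 -m pendant '[0,0,0,0.001,0.001,0,0.045, 0,0,0,0.002,0.002,0,0.045, 0,0,0,0.003,0.003,0,0.045, 0,0,0,0.004,0.004,0,0.045, 0,0,0,0.004,0.004,0,0.045, 0,0,0,0.004,0.004,0,0.045]'
python3 -m pendant '[0,0,0,0.001,0.001,0,0.045, 0,0,0,0.002,0.002,0,0.045, 0,0,0,0.003,0.003,0,0.045, 0,0,0,0.003,0.003,0,0.045, 0,0,0,0.003,0.003,0,0.045]'
```

```text
time: 4.33
tcp_pos: [0.5931, 0.1692, 0.0187]
ee_rot: [-179.8, 0.4, 99.0]
contact_force: [-9.2, -14.6, 17.3]
width: 0.579
finger_force: 28.9
time: 4.75
tcp_pos: [0.5931, 0.1695, 0.0185]
ee_rot: [-179.5, 0.7, 98.9]
contact_force: [-15.7, -22.5, 25.1]
width: 0.58
finger_force: 30.0
```

Stalled at (593.1,169.5), matching the computed home. I'll release, rise and check.

```bash
python3 -m pendant '[0,0,0,0,0,0,0.085, 0,0,0,0,0,0,0.085, 0,0,0,0,0,0,0.085, 0,0,0,0,0,0,0.085, 0,0,0,0,0,-0.02,0.085, 0,0,0,0,0,-0.045,0.085, 0,0,0,0,0,-0.07,0.085, 0,0,0,0,0,-0.1,0.085, 0,0,0,0.03,0,-0.12,0.085, 0,0,0,0.04,0,-0.12,0.085]'
python3 -m pendant '[0,0,0,0.02,0,0,0.085,0,0,0,0.02,0,0,0.085,0,0,0,0.02,0,0,0.085]'
python3 - <<'E'
from h import *
import pickle
c=cam('wrist');pickle.dump(c,open('c3.pkl','wb'))
f=c['frame'];cv2.imwrite('pics/f.png',f)
E
```

```text
time: 5.58
tcp_pos: [0.5939, 0.2198, 0.1426]
ee_rot: [179.5, -0.2, 99.1]
contact_force: [0.7, 0.2, 0.3]
width: 0.996
finger_force: 0.0
time: 5.83
tcp_pos: [0.5873, 0.237, 0.1365]
ee_rot: [-180.0, 0.0, 99.2]
contact_force: [0.3, -0.3, -0.2]
width: 0.99
finger_force: 0.0
```

View pics/f.png

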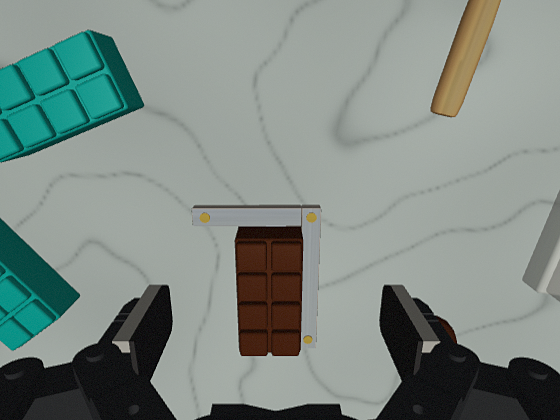

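The bar sits visually in the corner: its top is at (236-302, 228-355), rulers at (315,280) and (255,216). I'll zoom in to check for gaps.

```bash
python3 - <<'E'
from h import *
import pickle
c=pickle.load(open('c3.pkl','rb'))
a=cv2.resize(c['frame'][200:365,185:330],None,fx=3.6,fy=3.6,interpolation=2)
cv2.imwrite('pics/g.png',a)
E
```

```text
(no output)
```

View pics/g.png

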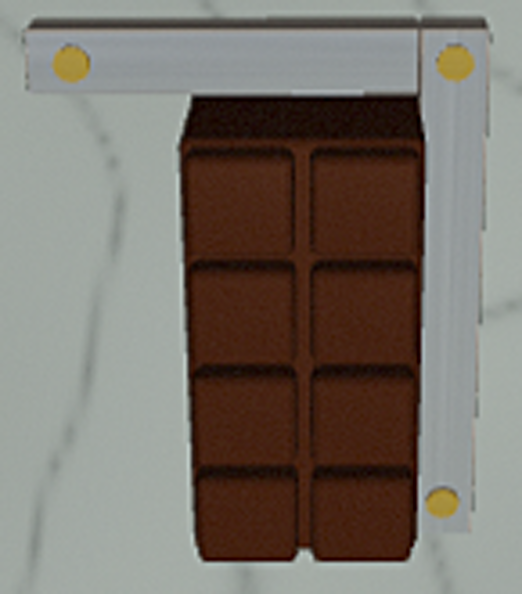

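There's at most a hairline gap at the short ruler, near (340,95) in the crop. As insurance I'll nudge lightly with the closed fingertips, first on the -y end.

```bash
python3 -m pendant '[0,0,0,-0.035,-0.005,0,0.03, 0,0,0,-0.07,-0.005,0,0, 0,0,0,-0.105,-0.005,0,0, 0,0,0,-0.135,-0.005,0,0, 0,0,0,-0.152,-0.005,0,0, 0,0,0,-0.152,-0.005,0.03,0, 0,0,0,-0.152,-0.005,0.065,0, 0,0,0,-0.152,-0.005,0.095,0, 0,0,0,-0.152,-0.005,0.112,0, 0,0,0,-0.152,-0.005,0.115,0]' 20
python3 -m pendant '[0,0,0,0.005,0,0,0, 0,0,0,0.01,0,0,0, 0,0,0,0.014,0,0,0, 0,0,0,0.018,0,0,0, 0,0,0,0.021,0,0,0, 0,0,0,0.024,0,0,0, 0,0,0,0.024,0,0,0]'
```

```text
time: 6.72
tcp_pos: [0.6031, 0.0835, 0.0177]
ee_rot: [-179.6, 0.0, 99.0]
contact_force: [-0.8, 0.1, -0.2]
width: -0.001
finger_force: 0.0
time: 7.3
tcp_pos: [0.6041, 0.1083, 0.0235]
ee_rot: [179.9, 0.2, 99.1]
contact_force: [-0.1, -4.4, 1.9]
width: 0.005
finger_force: 2.1
```

```bash
python3 -m pendant '[0,0,0,0.002,0,0,0, 0,0,0,0.004,0,0,0, 0,0,0,0.006,0,0,0, 0,0,0,0.006,0,0,0, 0,0,0,0.006,0,0,0]'
```

```text
time: 7.72
tcp_pos: [0.6042, 0.1085, 0.0236]
ee_rot: [179.9, 0.8, 98.8]
contact_force: [3.0, -20.6, 5.8]
width: -0.001
finger_force: 10.4
```

```bash
python3 -m pendant '[0,0,0,-0.015,0,0,0, 0,0,0,-0.025,-0.01,0,0, 0,0,0,-0.025,-0.035,0,0, 0,0,0,-0.025,-0.06,0,0, 0,0,0,-0.015,-0.068,0,0, 0,0,0,0.01,-0.068,0,0, 0,0,0,0.035,-0.068,0,0, 0,0,0,0.056,-0.068,0,0, 0,0,0,0.056,-0.06,0,0, 0,0,0,0.056,-0.054,0,0]' 20
python3 -m pendant '[0,0,0,0,0.004,0,0, 0,0,0,0,0.008,0,0, 0,0,0,0,0.011,0,0, 0,0,0,0,0.014,0,0, 0,0,0,0,0.014,0,0, 0,0,0,0,0.014,0,0]'
```

```text
time: 8.55
tcp_pos: [0.5405, 0.1631, 0.0226]
ee_rot: [180.0, -0.0, 99.2]
contact_force: [-0.2, -0.2, -0.2]
width: -0.001
finger_force: 0.0
time: 9.05
tcp_pos: [0.5539, 0.1633, 0.0222]
ee_rot: [-180.0, 0.0, 99.0]
contact_force: [-0.4, 1.1, 0.2]
width: 0.004
finger_force: 0.0
```

```bash
python3 -m pendant '[0,0,0,0,0.002,0,0, 0,0,0,0,0.004,0,0, 0,0,0,0,0.006,0,0, 0,0,0,0,0.008,0,0, 0,0,0,0,0.008,0,0]'
```

```text
time: 9.47
tcp_pos: [0.5552, 0.1637, 0.0215]
ee_rot: [-179.3, 0.0, 99.1]
contact_force: [-17.2, -3.9, 14.4]
width: -0.002
finger_force: 9.2
```

Both pushes stall firmly without moving the bar, so it's home. Now regrasp from above.

```bash
python3 -m pendant '[0,0,0,0,-0.012,0,0, 0,0,0,0,-0.018,-0.005,0, 0,0,0,0,-0.018,-0.035,0.02, 0,0,0,0,-0.01,-0.065,0.06, 0,0,0,0,0.015,-0.07,0.085, 0,0,0,0,0.032,-0.07,0.085, 0,0,0,0,0.032,-0.07,0.085, 0,0,0,0,0.032,-0.05,0.085, 0,0,0,0,0.032,-0.03,0.085, 0,0,0,0,0.032,-0.01,0.085]' 40
python3 -m pendant '[0,0,0,0,0,0.01,0.085, 0,0,0,0,0,0.014,0.085,0,0,0,0,0,0.014,0.085,0,0,0,0,0,0.014,0.085]'
python3 - <<'E'
from h import *
c=cam('wrist','h.png')
E
```

```text
time: 10.3
tcp_pos: [0.5931, 0.17, 0.032]
ee_rot: [180.0, -0.0, 99.1]
contact_force: [0.1, -0.2, 0.0]
width: 0.997
finger_force: 0.0
time: 10.63
tcp_pos: [0.5936, 0.1701, 0.019]
ee_rot: [180.0, -0.0, 99.1]
contact_force: [-0.0, -0.4, 1.0]
width: 0.99
finger_force: 0.0
```

View pics/h.png

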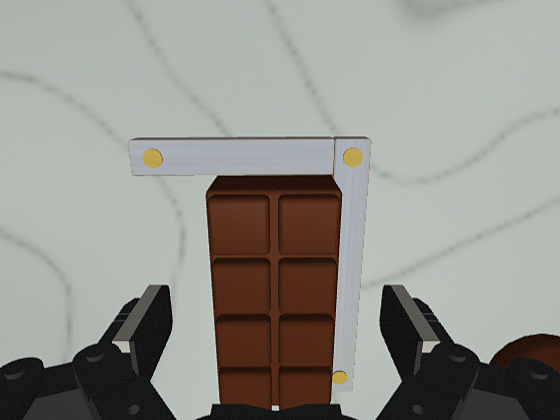

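The bar lies flush against both rulers: its back edge meets the short ruler at (270,176), its right side the long one at (337,190). Grip and lift.

```bash
python3 -m pendant '[0,0,0,0,0,0.004,0.085, 0,0,0,0,0,0.004,0.06, 0,0,0,0,0,0.004,0.044, 0,0,0,0,0,0.004,0.044, 0,0,0,0,0,0.004,0.044, 0,0,0,0,0,0.004,0.044, 0,0,0,0,0,0.004,0.044]' 40
python3 -m pendant '[0,0,0,0,0,-0.01,0.044, 0,0,0,0,0,-0.03,0.044, 0,0,0,0,0,-0.055,0.044, 0,0,0,0,0,-0.08,0.044, 0,0,0,0,0,-0.1,0.044, 0,0,0,0,0,-0.1,0.044, 0,0,0,0,0,-0.1,0.044]'
python3 - <<'E'
from h import *
o=bot.get_obs();y=np.radians(o['ee_rot'][2]);d=(np.array([.6117,-.1843])-o['tcp_pos'][:2])
print(d@[np.cos(y),np.sin(y)],d@[np.sin(y),-np.cos(y)],o['ee_rot'][2],o['finger_force'])
E
```

```text
time: 11.27
tcp_pos: [0.593, 0.17, 0.0148]
ee_rot: [-180.0, -0.0, 99.1]
contact_force: [-3.0, -0.3, 5.8]
width: 0.578
finger_force: 43.4
time: 11.85
tcp_pos: [0.5945, 0.1703, 0.1157]
ee_rot: [179.8, -0.0, 99.0]
contact_force: [0.7, 0.1, -2.5]
width: 0.578
finger_force: 42.7
-0.3529390347866904 -0.038787648477722696 99.04856042548158 42.694002985954285
```

```bash
python3 -m pendant '[0,0,0.02,-0.015,-0.002,0,0.044, 0,0,0.05,-0.045,-0.005,0,0.044, 0,0,0.08,-0.075,-0.009,0,0.044, 0,0,0.12,-0.105,-0.013,0,0.044, 0,0,0.16,-0.135,-0.017,0,0.044, 0,0,0.2,-0.165,-0.02,0,0.044, 0,0,0.24,-0.195,-0.023,0,0.044, 0,0,0.27,-0.225,-0.026,0,0.044, 0,0,0.287,-0.245,-0.028,0,0.044, 0,0,0.287,-0.255,-0.03,0,0.044]'
python3 -m pendant '[0,0,0,0,0,0,0.044,0,0,0,0,0,0,0.044,0,0,0,0,0,0,0.044]'
python3 - <<'E'
from h import *
import pickle
o=bot.get_obs();y=np.radians(o['ee_rot'][2]);d=(np.array([.6117,-.1843])-o['tcp_pos'][:2])
print(d@[np.cos(y),np.sin(y)],d@[np.sin(y),-np.cos(y)],o['ee_rot'][2],o['finger_force'])
# recheck carton by scene camera
c=cam('scene')
h=cv2.cvtColor(c['frame'],cv2.COLOR_BGR2HSV);m=cv2.inRange(h,(8,70,90),(25,200,255));m[:,300:]=0;m[:270]=0
k=max(cv2.findContours(m,0,1)[0],key=cv2.contourArea)
a=cv2.approxPolyDP(k,4,True)[:,0];print(a.tolist(),(ray(c,a,.012)*1000).round(1).tolist())
print(cv2.minAreaRect((ray(c,k[:,0],.012)*1000).astype(np.float32)))
E
```

```text
time: 12.68
tcp_pos: [0.6023, -0.0898, 0.1123]
ee_rot: [-179.8, 0.1, 82.4]
contact_force: [0.4, 0.3, -1.8]
width: 0.579
finger_force: 42.6
time: 12.93
tcp_pos: [0.6031, -0.0855, 0.1135]
ee_rot: [-179.9, -0.0, 82.7]
contact_force: [-0.1, -0.0, -1.5]
width: 0.577
finger_force: 42.6
-0.09689773255322351 0.02111345053701031 82.66128065655732 42.610246539115906
[[258, 286], [199, 337], [240, 370], [295, 312]] [[586.6, -117.4], [563.0, -247.9], [648.0, -265.3], [666.7, -136.1]]
((615.603759765625, -191.0956268310547), (137.66981506347656, 88.39881896972656), 81.57737731933594)
```

```bash
python3 - <<'E'
from h import *
import pickle
d=pickle.load(open('c0.pkl','rb'))
a=cv2.resize(d['wrist']['frame'][262:395,230:350],None,fx=4,fy=4,interpolation=2)
s=cam('scene');b=cv2.resize(s['frame'][270:385,190:305],None,fx=3.4,fy=3.4,interpolation=2)
H=max(a.shape[0],b.shape[0]);o=np.zeros((H,a.shape[1]+b.shape[1]-80,3),np.uint8);o[:a.shape[0],:440]=a[:,:440];o[:b.shape[0],440:440+b.shape[1]]=b[:, :o.shape[1]-440]
cv2.imwrite('pics/i.png',o[:,:800]);print(o.shape)
E
```

```text
(532, 791, 3)
```

View pics/i.png

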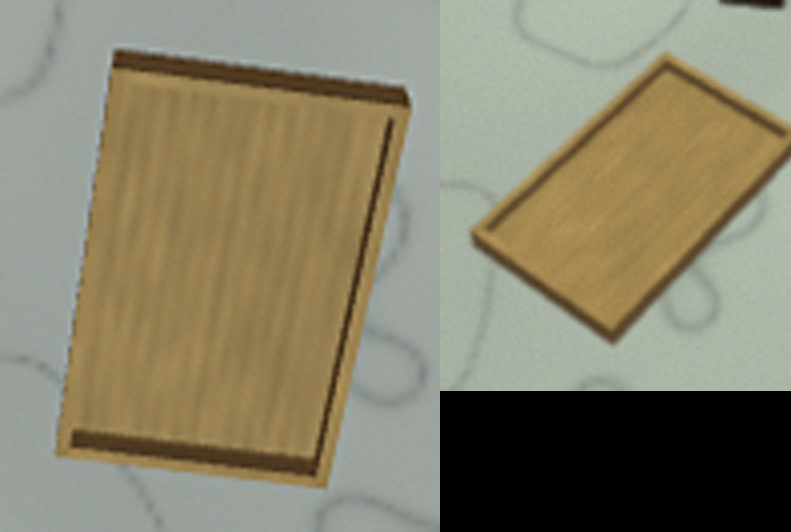

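Left crop: the carton rim corners in the first wrist picture are at (258.2,278.5), (332,288), (311.5,384) and (244.3,375.8). In the scene view, three are at (256.8,285.6), (199.4,338.5) and (240.6,367).

```bash
python3 - <<'E'
from h import *
import pickle
d=pickle.load(open('c0.pkl','rb'))
for n,p in(('wrist',[[258.2,278.5],[332,288],[311.5,384],[244.3,375.8]]),('scene',[[256.8,285.6],[294.5,310],[240.6,367],[199.4,338.5]])):
    w=ray(d[n],p,.012)*1000;print(n,w.round(1).tolist(),w.mean(0),np.linalg.norm(np.diff(w,axis=0,append=w[:1]),axis=1))
    v=w[0]+w[1]-w[2]-w[3];print(np.degrees(np.arctan2(-v[0],v[1])))
E
```

```text
wrist [[579.9, -114.3], [661.7, -126.0], [643.2, -259.2], [561.1, -246.9]] [ 611.46009065 -186.58391022] [ 82.6104152  134.47496581  82.96660345 133.94128109]
-7.978559604805942
scene [[584.4, -117.6], [664.1, -132.9], [646.1, -260.8], [565.2, -249.8]] [ 614.96796295 -190.30767917] [ 81.20027399 129.17453644  81.66632327 133.56147484]
-8.14315583012616
```

```bash
python3 -m pendant '[0,0,0.011,-0.015,0.004,0,0.044, 0,0,0.011,-0.04,0.009,0,0.044, 0,0,0.011,-0.065,0.015,0,0.044, 0,0,0.011,-0.085,0.02,0,0.044, 0,0,0.011,-0.1,0.022,0,0.044, 0,0,0.011,-0.1,0.022,0,0.044, 0,0,0.011,-0.1,0.022,0.02,0.044, 0,0,0.011,-0.1,0.022,0.04,0.044, 0,0,0.011,-0.1,0.022,0.06,0.044, 0,0,0.011,-0.1,0.022,0.07,0.044]'
python3 -m pendant '[0,0,0,0,0,0,0.044,0,0,0,0,0,0,0.044]'
```

```text
time: 13.87
tcp_pos: [0.6112, -0.1872, 0.0418]
ee_rot: [-179.8, -0.1, 82.0]
contact_force: [-1.0, 0.3, -2.2]
width: 0.575
finger_force: 42.5
time: 14.03
tcp_pos: [0.6124, -0.1878, 0.0441]
ee_rot: [-179.9, -0.0, 82.0]
contact_force: [0.1, -0.4, -1.3]
width: 0.577
finger_force: 42.5
```

On target. Lower the last 25 mm slowly.

```bash
python3 -m pendant '[0,0,0,0,0,0.006,0.044, 0,0,0,0,0,0.012,0.044, 0,0,0,0,0,0.017,0.044, 0,0,0,0,0,0.021,0.044, 0,0,0,0,0,0.023,0.044, 0,0,0,0,0,0.025,0.044, 0,0,0,0,0,0.025,0.044, 0,0,0,0,0,0.025,0.044]'
```

```text
time: 14.7
tcp_pos: [0.6128, -0.1886, 0.0194]
ee_rot: [180.0, 0.0, 82.0]
contact_force: [-0.4, -0.9, -3.3]
width: 0.579
finger_force: 42.7
```

```bash
python3 -m pendant '[0,0,0,0,0,0.001,0.044, 0,0,0,0,0,0.002,0.044, 0,0,0,0,0,0.002,0.044,0,0,0,0,0,0.002,0.044]'
```

```text
time: 15.03
tcp_pos: [0.613, -0.1886, 0.0188]
ee_rot: [179.9, 0.0, 82.0]
contact_force: [-2.6, 0.7, 8.2]
width: 0.577
finger_force: 43.7
```

Floor contact (+8 N). Release, rise and look.

```bash
python3 -m pendant '[0,0,0,0,0,0,0.055, 0,0,0,0,0,0,0.07, 0,0,0,0,0,0,0.085, 0,0,0,0,0,0,0.085, 0,0,0,0,0,0,0.085, 0,0,0,0,0,-0.01,0.085, 0,0,0,0,0,-0.035,0.085, 0,0,0,0,0,-0.07,0.085, 0,0,0,0,0,-0.1,0.085, 0,0,0,0,0,-0.13,0.085]'
python3 -m pendant '[0,0,0,0.02,0,-0.03,0.085,0,0,0,0.045,0,-0.05,0.085,0,0,0,0.05,0,-0.06,0.085,0,0,0,0.05,0,-0.06,0.085]'
python3 - <<'E'
from h import *
a=cam('wrist')['frame'];b=cam('scene')['frame']
cv2.imwrite('pics/j.png',np.hstack([cv2.resize(a,(400,300)),cv2.resize(b,(400,300))]))
E
```

```text
time: 15.87
tcp_pos: [0.6127, -0.1885, 0.1495]
ee_rot: [180.0, 0.0, 82.0]
contact_force: [0.8, -0.5, -0.3]
width: 0.993
finger_force: 0.0
time: 16.2
tcp_pos: [0.6216, -0.138, 0.211]
ee_rot: [179.7, 0.0, 82.1]
contact_force: [0.7, 0.1, -0.4]
width: 0.996
finger_force: 0.0
```

View pics/j.png

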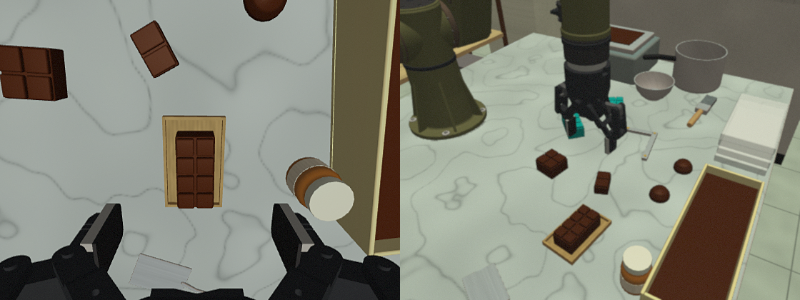

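The bar lies flat and lengthwise in the carton, at (195,165) in the wrist half and (577,230) in the scene half. The square at (551,163) is untouched and the gripper is clear.

```bash
python3 -c "
from cell import bot
print(bot.hand_in())"
```

```text
the job is handed in; nothing more can be done
None
```

The bar was slid square against both rulers, then picked up and set down flat and lengthwise in the carton, with the square block left untouched; I handed the job in at about 16 s on the robot's clock (no verdict came back).

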